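# Put the bead maker's bench in order

### The arm

A 6-joint arm with a two-finger parallel gripper is mounted at the origin on the work surface. World frame = base frame: x ahead of the robot, y to its left, z up, the work surface at z = 0. Lengths are in m, angles in rad, forces in N, time in s.
With the tool pointing down it reaches from about 0.35 to 0.975 m from the base axis. Payload 4.9 kg.
Tool frame: the origin (TCP) lies at the very end of the fingers, on their centre line; the grasp point (between the pads) lies 19 mm behind it; z points along the fingers, y is the line along which they close (so a half turn about z gives the same grasp; the last joint's range is limited). The gripper opens to 85 mm and grips with 20 to 120 N. Pads are 22 mm wide; open, the fingers measure 114 mm over their backs; the gripper's body (76 mm by 85 mm) begins 54 mm behind the grasp point. The pads swing forward as they close: fully open they stand 13 mm farther back than shut.
Start: joints at [1.007, 0.053, 1.613, -0, 1.476, -0.119], TCP at [0.269, 0.564, 0.231] pointing down, gripper open.
Joint ranges: [-3.01, 3.01], [-1.01, 2.22], [0.06, 2.58], [-1.02, 4.17], [0.09, 2.62], [-3.14, 3.14]. Speed limits (rad/s): [2.57, 2.57, 3.14, 3.14, 3.14, 3.14].

### API

Orientations are given as a unit quaternion [w, x, y, z].
In Python, from plant import manip gives the robot as it stands.
- The arm moves only by the tool play_rows, never from a script. Its argument "series" is a list that holds one entry, the list of rows, each a list of 7 numbers: the shift along the world's x, y, z in m, then the turn, a rotation vector about the world's x, y, z in degrees, then the opening, from 0 (shut) to 1 (fully open). In form: [[[dx, dy, dz, rx, ry, rz, grip], ...]]. A call has 1 to 10 rows; each row shifts and turns the commanded pose from where the row before left it; what a row does not reach is not made up. A row lasts 1/10 s, in which the tool goes at most 50 mm and 8.59 degrees, less where a joint would pass 70% of its speed; a pose out of reach is approached as far as the arm can. A call with a gripper value outside its range is refused whole. The fingers move at their own pace and stop on an object; the grip force is fixed at half the most. Time passes only in rows, so rows that do not move let the fingers close. It gives the time, the measured TCP pose, the force, the opening and the grip force at its end, in the units of the state.
- manip.state(): the state, without advancing time (a new reading comes with each control period).
- manip.grab_frame(name): name is "scene" or "side" or "wrist"; returns a dict with "frame" (480x640x3 uint8, blue, green, red), "mtx" (3x3 intrinsics, pixels), "R" (3x3) and "t" (3): a world point X has camera coordinates R X + t. Camera axes: x right, y down, z forward; pixel columns grow to the right and rows downward; lengths in m; the calibration is good to about 2 mm. A picture is of the moment at which its call begins. There is no depth.
- manip.job_done(): hands the job in; it is judged then, once.
The state is a dict: "time": time; "joint_pos": joint angles; "joint_vel": joint speeds; "joint_efforts": joint torques, N m; "tool_pos": TCP position; "tool_rot": TCP orientation; "contact_force": force on the tool from outside, world axes, zero at the start; "ft_torque": the same for the moment, N m; "gripper_width": opening from 0.0 (shut) to 1.0 (fully open); "grasp_force": force on a finger pad.
Only numpy, scipy, OpenCV 4.12 (cv2) and the standard library are available. Lean on these libraries where they do the work, as an engineer would, in place of code of your own. Each camera call takes 0.05 s, during which the arm holds its last target. There are 200 camera calls.

### The job

Tidy the glass-bead bench: thread the large wire spool fully down on the thick spindle and the small wire spool fully down on the thin one, lay the graphite marver flat in its rectangular tray, and take the vial with the slim knob stopper out of the crowded rack and stand it upright in the little round cup. Handle that glass vial gently and do not let it drop, and leave the two flat-capped vials standing in the rack.

Things in the scene. Friction and masses are not known exactly. Their poses are not given: they have to be found in the camera images.
- spool_large: Large wire spool, loose, standing on its flange: grey flanges 64 mm in diameter and 5 mm thick at the bottom and top, 54 mm steel winding between, 40 mm tall, 40 mm bore right through. Can be gripped across its flanges. Origin: centre of its underside; z up along the bore.
- spool_small: Small wire spool, loose, same make: flanges 46 mm in diameter and 5 mm thick, 35 mm winding, 32 mm tall, 22 mm bore right through. Can be gripped across its flanges. Origin: centre of its underside; z up along the bore.
- marver: Graphite marver, loose: a dark rectangular block 64 mm (its x) by 40 mm (its y) by 14 mm tall, with a wooden bar handle 50 mm long (along x), 14 mm thick (along y) and 30 mm high standing centrally on it (handle from z = 14 to 44 mm). Grip the handle across its 14 mm. Origin: centre of the block's underside.
- vial: Loose amber glass vial, 22 mm wide, 74 mm tall, plus a slim white knob stopper (13 mm wide; 96 mm in all). Starts in any cell of a fixed wooden rack, in one row with the two flat-capped vials, 31 mm apart: fingers fit only across the row (whose line runs through the vials). Rack 97 x 36 mm, top at 36 mm, cells 27 x 28 mm, floor at 6 mm. Origin: centre of the vial's underside; z up.
- flat_vial_a: Loose amber glass vial, 22 mm in diameter and 74 mm tall, with a broad flat white cap (25 mm wide, 9 mm thick, top at 83 mm): one of the two plain neighbours that stay in the vial rack. Origin: centre of its underside; z up.
- flat_vial_b: Loose amber glass vial, 22 mm in diameter and 74 mm tall, with a broad flat white cap (25 mm wide, 9 mm thick, top at 83 mm): one of the two plain neighbours that stay in the vial rack. Origin: centre of its underside; z up.
- spindle_thick: Fixed thick spindle, for the large spool: round wooden base 72 mm in diameter and 10 mm thick, with a 24 mm steel post in its centre rising 28 mm above the base (top at 38 mm). Origin: centre of the base's underside; z up along the post.
- spindle_thin: Fixed thin spindle, for the small spool: round wooden base 54 mm in diameter and 10 mm thick, with an 8 mm steel post in its centre rising 22 mm above the base (top at 32 mm). Origin: centre of the base's underside; z up along the post.
- marver_tray: Fixed shallow open wooden tray for the marver: inside 84 mm (its x) by 60 mm (its y), walls 5 mm thick, rim 17 mm high, floor 5 mm above the bench. The marver lies in it lengthways, either end first. Origin: centre of its underside.
- vial_cup: Fixed round wooden cup for the vial: 52 mm outside and 42 mm inside diameter, rim 24 mm high, flat floor 6 mm above the bench. Origin: centre of its underside; z up.
Things that resemble listed ones, but are neither listed nor needed, are in the scene too. What is shaped like the spool_large but turquoise is not meant.

How it is judged:
At the end, for the whole second after the job is handed in: Spools flat on their spindle bases (4 mm, tilt 0.12 rad, centred 11 and 10 mm), marver flat in its tray (4 mm, centre 18 mm, yaw 0.45 rad, tilt 0.1), vial upright in the cup (4 mm, centre 12.5 mm, tilt 0.12), all at rest (20 mm/s); flat-capped vials within 15 mm and 0.25 rad in the rack (horizontal distance between spool_large and spindle_thick below 0.011 m and z of spool_large in the frame of spindle_thick between 0.006 and 0.014 m and angle between each of spool_large, spool_small, vial's own z axis and vertical below 0.12 rad and linear speed of each of spool_large, spool_small, marver, vial below 0.02 m/s and horizontal distance between spool_small and spindle_thin below 0.01 m and z of spool_small in the frame of spindle_thin between 0.006 and 0.014 m and horizontal distance between marver and marver_tray below 0.018 m and z of marver in the frame of marver_tray between 0.002 and 0.009 m and angle between marver's own z axis and vertical below 0.1 rad and angle between the x axis of marver and the x axis of marver_tray, either way round below 0.45 rad and horizontal distance between vial and vial_cup below 0.0125 m and z of vial in the frame of vial_cup between 0.003 and 0.01 m and distance of each of flat_vial_a, flat_vial_b from where it was at the start of the episode below 0.015 m and angle between each of flat_vial_a, flat_vial_b's own z axis and vertical below 0.25 rad); the robot touches nothing.
It fails at once if the knob-stoppered vial is dropped: it falls free of the fingers at more than 0.6 m/s (a drop of about 18 mm) (contact force between the fingers and vial below 0.02 N and linear speed of vial above 0.6 m/s).
It fails at once if a flat-capped vial is pulled out of the rack (more than 30 mm from where it was) or tipped over 0.6 rad (distance of any of flat_vial_a, flat_vial_b from where it was at the start of the episode above 0.03 m or angle between any of flat_vial_a, flat_vial_b's own z axis and vertical above 0.6 rad).
It also fails if it takes over 128 s, if anything falls off the work surface, if the arm or the gripper's body presses on something with over 40 N, if the wrist force passes 120 N, or if a joint passes its speed limit or range.

## Working session

There is one attempt and no reset: what is moved stays moved. The work goes in short steps, Python scripts to look and compute and a tool call to move; the robot and the scene stay as the last step left them, time stands still between calls to the robot, and variables do not carry over. Pictures are saved under pics/ and viewed, at most 14 in all, crops included, and the job is handed in when it is done.

Besides the shell and the picture viewer there is one more tool, called after "Request:" as name(argument=value, ...) on one line, values as JSON. play_rows: Moves the arm, as the interface text tells. Its arguments: {"type":"object","properties":{"series":{"type":"array"}},"required":["series"]}

```bash
mkdir -p pics; cat > h.py <<'E'
import numpy as np, cv2
from plant import manip
def grab(n,fn=None):
    d=manip.grab_frame(n)
    if fn: cv2.imwrite('pics/'+fn,d['frame'])
    return d
def ray(d,u,v,z):
    "pixel -> world point on plane z"
    R,t,K=map(np.array,(d['R'],d['t'],d['mtx'])); C=-R.T@t.ravel()
    r=R.T@np.linalg.inv(K)@np.array([u,v,1.])
    return C+r*(z-C[2])/r[2]
def proj(d,X):
    R,t,K=map(np.array,(d['R'],d['t'],d['mtx'])); p=K@(R@np.array(X)+t.ravel()); return p[:2]/p[2]
E
python3 - <<'E'
from h import *
for n in('scene','side','wrist'):
    d=grab(n,n+'0.png'); np.savez('pics/'+n+'0',**d)
    R=np.array(d['R']);print(n,-R.T@np.array(d['t']).ravel(),R[2])
print(manip.state())
E
```

```text
scene [ 1.10496247 -0.56608775  0.84901689] [-0.51024898  0.49442916 -0.70369439]
side [ 0.33844166 -0.95693377  0.96145834] [ 0.14112578  0.72138754 -0.67799966]
wrist [0.20298968 0.59435124 0.37341263] [ 0.25660888 -0.12435326 -0.95848221]
{'time': 0.15, 'joint_pos': array([ 1.00697660e+00,  5.32284673e-02,  1.61399580e+00, -2.96888916e-05,
        1.47601976e+00, -1.18987341e-01]), 'joint_vel': array([ 0.00030846, -0.00100733, -0.00633226, -0.0006906 , -0.00045798,
        0.00039006]), 'joint_efforts': array([ 6.34320822e-04, -3.94248855e+01, -3.70718586e+01, -1.10841127e-04,
        4.75297784e-03,  1.63218789e-05]), 'tool_pos': array([0.26867242, 0.56375102, 0.23032075]), 'tool_rot': array([-2.62525380e-04,  2.20585481e-01,  9.75367297e-01, -7.82983198e-04]), 'contact_force': array([ 0.17719381,  0.13334265, -0.07191284]), 'ft_torque': array([-0.03137893,  0.02574017,  0.00452148]), 'grasp_force': 0.0, 'gripper_width': 0.9935994992026576}
```

View pics/scene0.png

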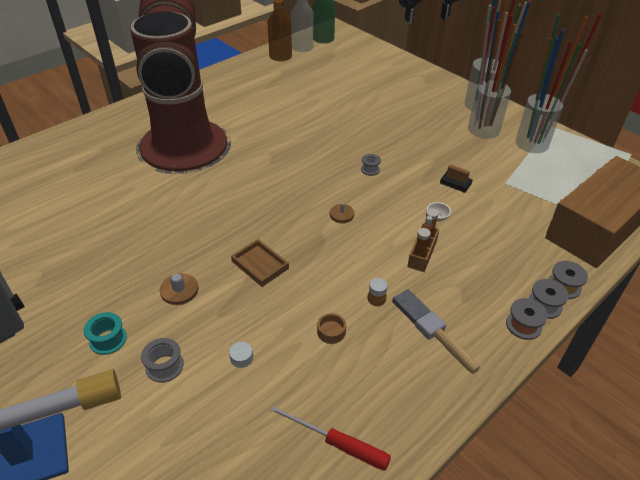

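View pics/side0.png

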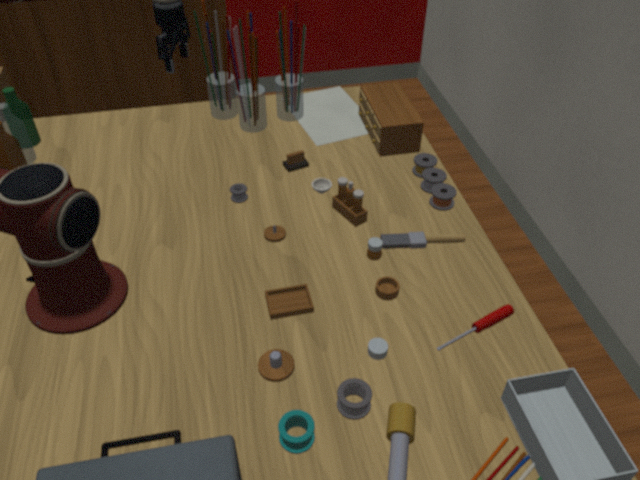

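The scene shows these candidates (pixels are from the scene view):
- **Large spool:** grey at (162,357). The turquoise one at (105,330) is excluded.
- **Small spool:** grey at (371,163). The three at (528,318), (550,295) and (570,278) look copper-wound with narrow bores.
- **Spindles and tray:** thick spindle (179,287), thin spindle (342,212), tray (260,262).
- **Cup:** brown at (331,328), not the white dish at (438,211).
- **Rack and marver:** rack (424,247), marver (457,178). The short vial at (377,292) is a decoy.

I'll check the positions and enlarge the ambiguous ones.

```bash
python3 - <<'E'
from h import *
S=np.load('pics/scene0.npz');D=np.load('pics/side0.npz')
def tri(a,b):
    A=[];B=[]
    for d,p in((S,a),(D,b)):
        P=d['mtx']@np.hstack([d['R'],d['t'].reshape(3,1)]);A.append(P);B.append(np.array(p,float).reshape(2,1))
    X=cv2.triangulatePoints(*A,*B).ravel();return (X[:3]/X[3]).round(3)
for n,a,b in[('spoolL top',(161,350),(354,390)),('spoolS',(371,163),(238,192)),('marver',(457,178),(296,161)),('thick',(179,290),(276,366)),('thin',(342,213),(275,234)),('tray',(260,262),(289,302)),('cup',(331,328),(387,288)),('rack',(424,247),(349,205)),('copper',(528,318),(443,196)),('base',(185,140),(77,295))]:
    print(n,tri(a,b))
print(proj(S,[0,0,0]),proj(D,[0,0,0]))
def crop(d,c,w,h,s=3):
    f=d['frame'][c[1]-h:c[1]+h,c[0]-w:c[0]+w];return cv2.resize(f,(400,300),interpolation=cv2.INTER_CUBIC)
cv2.imwrite('pics/crop1.png',np.vstack([np.hstack([crop(S,(430,225),64,48),crop(D,(345,200),64,48)]),np.hstack([crop(S,(540,300),64,48),crop(S,(371,163),64,48)])]))
E
```

```text
spoolL top [ 0.525 -0.379  0.042]
spoolS [0.381 0.276 0.016]
marver [0.553 0.384 0.015]
thick [ 0.398 -0.27  -0.001]
thin [0.452 0.111 0.003]
tray [ 0.449 -0.114  0.005]
cup [ 0.665 -0.123  0.011]
rack [0.648 0.153 0.022]
copper [0.894 0.151 0.019]
base [-0.002  0.005  0.002]
[183.45532296 143.4452779 ] [ 77.56144562 295.30051615]
```

View pics/crop1.png

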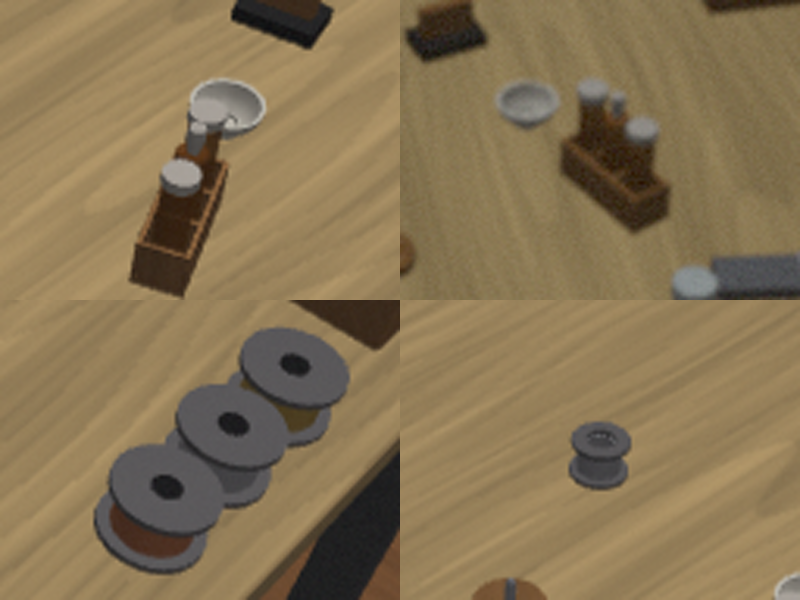

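View pics/wrist0.png

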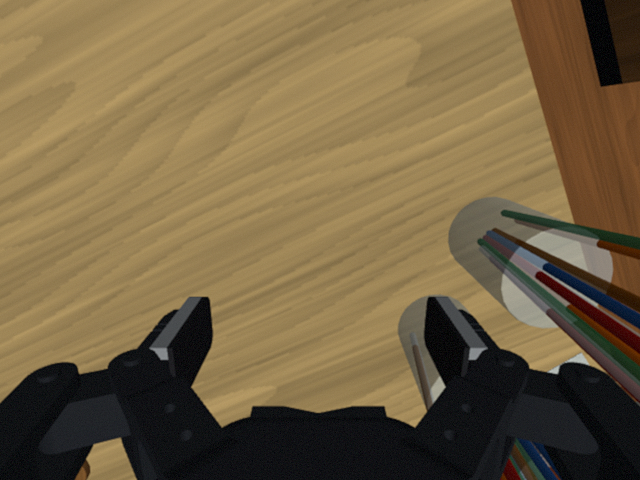

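Scene picture: knob vial is the middle of the three in the rack (knob about scene (429,219); flat caps at (433,212) and (424,233)). The three right-hand spools have narrow bores and large flanges, so the single small grey spool at (371,163) with the wide bore fits. The side view and wrist view agree, and show the rods standing right of the gripper. Now going up and over to the small spool/marver area.

```bash
python3 - <<'E'
from h import *
S=np.load('pics/scene0.npz')
for n,ps,z in[('rack',[(409.8,252.8),(427.4,259.2),(439,229.2)],.036),('tray',[(232,262),(258,242),(289,266),(263,284)],.017)]:
    P=np.array([ray(S,*p,z) for p in ps]);print(n,P.round(3)[:,:2].tolist(),P.mean(0).round(3));
    e=np.diff(P,axis=0);print(np.linalg.norm(e,axis=1).round(3),np.degrees(np.arctan2(e[:,1],e[:,0])).round(1))
E
```

```text
rack [[0.65, 0.103], [0.685, 0.115], [0.646, 0.199]] [0.66  0.139 0.036]
[0.037 0.092] [ 19.7 114.9]
tray [[0.422, -0.16], [0.412, -0.088], [0.505, -0.084], [0.507, -0.151]] [ 0.461 -0.121  0.017]
[0.073 0.093 0.067] [ 97.6   2.2 -88. ]
```

Request:
play_rows(series=[[[0,-0.02,0.04,0,0,0,1],[0,-0.03,0.03,0,0,0,1],[0.01,-0.045,0,0,0,0,1],[0.01,-0.045,0,0,0,0,1],[0.015,-0.045,0,0,0,0,1],[0.015,-0.045,0,0,0,0,1],[0.015,-0.02,0,0,0,0,1],[0.015,-0.02,0,0,0,0,1],[0.015,-0.01,0,0,0,0,1],[0,0,0,0,0,0,1]]])

```text
time: 1.15
tool_pos: [0.3649, 0.2829, 0.3009]
tool_rot: [-0.0, 0.222, 0.975, -0.0]
contact_force: [0.3, 0.6, 0.4]
gripper_width: 1.004
grasp_force: 0.0
```

```bash
python3 - <<'E'
from h import *
s=manip.state();print(s['time'],s['tool_pos'],s['joint_pos'])
d=grab('wrist','w1.png'); np.savez('pics/w1',**d)
for n,X in[('spoolS',(.381,.276,.032)),('marver',(.553,.384,.014)),('rack',(.648,.153,.036)),('thin',(.452,.111,.01))]:print(n,proj(d,X))
E
```

```text
1.15 [0.3648723  0.28287873 0.30093434] [ 4.98284011e-01 -3.82777590e-01  1.88406163e+00 -3.49984144e-04
  1.64072341e+00 -6.24581856e-01]
spoolS [319.54601711 208.03738842]
marver [452.07716604 287.13166678]
rack [322.56462551 416.90115026]
thin [230.37510468 304.41096705]
```

View pics/w1.png

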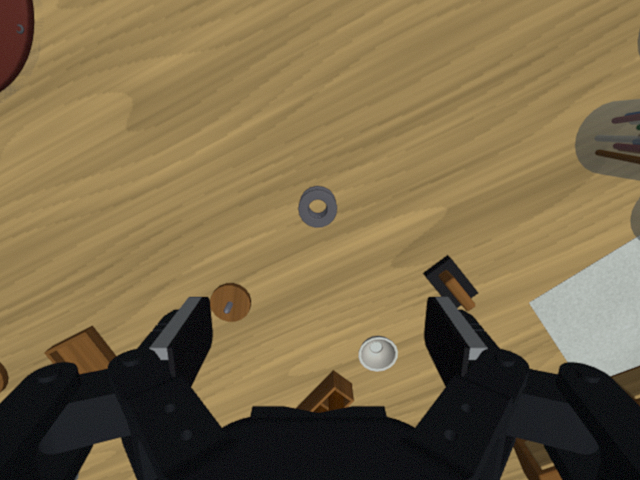

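Wrist view: small spool at (318,206), thin spindle base (231,302), marver (450,283), dish (378,352), rack end (330,390). All match the predictions.

```bash
python3 - <<'E'
from h import *
d=np.load('pics/w1.npz')
print('spool',ray(d,318,206.5,.032).round(4),'thin base',ray(d,231,302,.01).round(4))
a,b=ray(d,443,270,.044),ray(d,470,305,.044);print('handle',(a+b)/2,np.degrees(np.arctan2(*(b-a)[1::-1])))
P=np.array([ray(d,*p,.014) for p in[(425,272),(447,257),(477,291)]]);e=np.diff(P,axis=0)
print('marver',(P[0]+P[2])/2,np.linalg.norm(e,axis=1),np.degrees(np.arctan2(e[:,1],e[:,0])))
E
```

```text
spool [0.3786 0.2752 0.032 ] thin base [0.4493 0.1135 0.01  ]
handle [0.53849307 0.38383364 0.044     ] 13.619177401830564
marver [0.54512652 0.3856215  0.014     ] [0.03306058 0.06411819] [102.43327865  17.36968052]
```

Request:
play_rows(series=[[[0.008,-0.003,-0.04,0,0,0,1],[0.008,-0.004,-0.045,0,0,0,1],[0,0,-0.045,0,0,0,1],[0,0,-0.045,0,0,0,1],[0,0,-0.035,0,0,0,1],[0,0,-0.02,0,0,0,1],[0,0,0,0,0,0,1]]])

```text
time: 1.9
tool_pos: [0.3764, 0.2764, 0.0673]
tool_rot: [-0.003, 0.22, 0.975, -0.003]
contact_force: [-1.1, -0.2, -0.0]
gripper_width: 1.001
grasp_force: 0.0
```

```bash
python3 - <<'E'
from h import *
print(manip.state()['tool_pos'])
d=grab('wrist','w2.png');np.savez('pics/w2',**d)
g=cv2.cvtColor(d['frame'],cv2.COLOR_BGR2HSV);m=((g[...,1]<60)&(g[...,2]>50)&(g[...,2]<140)).astype(np.uint8)
n,l,s,c=cv2.connectedComponentsWithStats(m)
for i in range(1,n):
    if s[i,4]>400:print(s[i],c[i],ray(d,*(s[i,:2]+s[i,2:4]/2),.032).round(4))
E
```

```text
[0.3763679  0.27639295 0.0673472 ]
[ 276  225   85   92 5601] [318.44670595 272.12497768] [0.3764 0.2755 0.032 ]
[149 297  52  63 905] [173.38674033 326.93370166] [0.3734 0.1883 0.032 ]
[435 297  53  63 866] [461.93071594 325.71362587] [0.4411 0.3327 0.032 ]
```

View pics/w2.png

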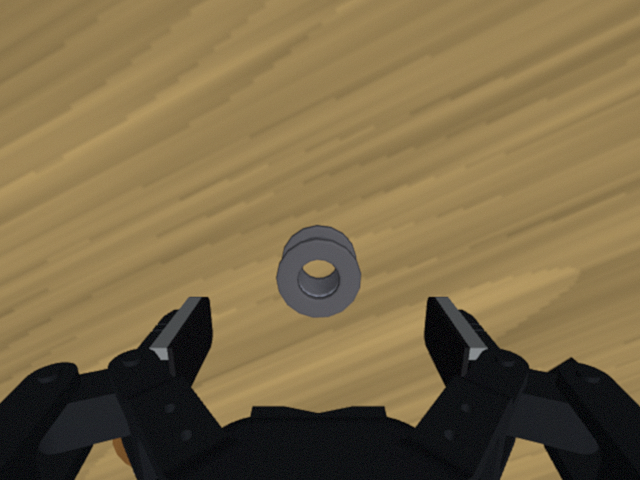

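Spool top flange centred at pixel (318,278), evenly between the fingers; descending and gripping.

Request:
play_rows(series=[[[0,-0.001,-0.025,0,0,0,1],[0,0,-0.02,0,0,0,1],[0,0,-0.015,0,0,0,1],[0,0,-0.003,0,0,0,1],[0,0,0,0,0,0,0.3],[0,0,0,0,0,0,0.2],[0,0,0,0,0,0,0.2],[0,0,0,0,0,0,0.2],[0,0,0,0,0,0,0.2],[0,0,0,0,0,0,0.2]]])

```text
time: 2.95
tool_pos: [0.3812, 0.2769, 0.0103]
tool_rot: [0.001, 0.221, 0.975, 0.001]
contact_force: [-1.2, -0.8, 5.6]
gripper_width: 0.501
grasp_force: 59.9
```

Request:
play_rows(series=[[[0,0,0,0,0,0,0.2],[0,0,0,0,0,0,0.2],[0,0,0.01,0,0,0,0.2],[0,0,0.02,0,0,0,0.2],[0,0,0.03,0,0,0,0.2],[0,0,0.03,0,0,0,0.2],[0,0,0,0,0,0,0.2]]])

```text
time: 3.65
tool_pos: [0.3831, 0.2778, 0.104]
tool_rot: [0.004, 0.221, 0.975, 0.003]
contact_force: [0.2, 0.7, 0.2]
gripper_width: 0.502
grasp_force: 61.0
```

Request:
play_rows(series=[[[0.012,-0.027,0,0,0,0,0.2],[0.018,-0.042,0,0,0,0,0.2],[0.018,-0.042,0,0,0,0,0.2],[0.014,-0.034,0,0,0,0,0.2],[0.007,-0.018,0,0,0,0,0.2],[0,0,0,0,0,0,0.2],[0,0,0,0,0,0,0.2]]])

```text
time: 4.35
tool_pos: [0.4483, 0.1132, 0.0977]
tool_rot: [-0.001, 0.221, 0.975, 0.0]
contact_force: [-0.1, 0.1, -1.7]
gripper_width: 0.504
grasp_force: 61.1
```

```bash
python3 - <<'E'
from h import *
p=manip.state()['tool_pos'];print(p)
S=grab('scene');D=grab('side');W=grab('wrist')
def crop(d,c,w,h):
    c=[int(x) for x in c];f=d['frame'][c[1]-h:c[1]+h,c[0]-w:c[0]+w];return cv2.resize(f,(400,300))
q=[.451,.112,.06]
cv2.imwrite('pics/c3.png',np.hstack([crop(S,proj(S,q),48,36),crop(W,(320,300),128,96)]))
E
```

```text
[0.44831633 0.11317705 0.09768176]
```

View pics/c3.png

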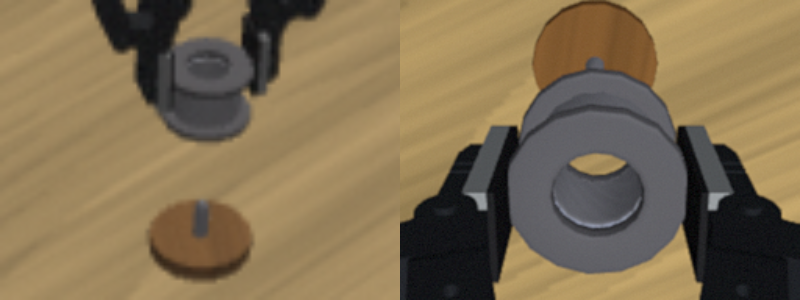

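Held spool sits level in the fingers; the post top shows at about wrist pixel (315,244). Checking the offset.

```bash
python3 - <<'E'
from h import *
W=grab('wrist');z=manip.state()['tool_pos'][2]
print('post',ray(W,315.5,244.3,.032))
# spool top flange ellipse centre: crop(197,190); z of top = held
for zt in(z+.02,z+.025):print('spool',ray(W,192+197/1.5625,204+190/1.5625,zt))
E
```

```text
post [0.44329517 0.11380793 0.032     ]
spool [0.4483078  0.1131843  0.11804357]
spool [0.44563871 0.11444968 0.12304357]
```

Request:
play_rows(series=[[[0,0,-0.02,0,0,0,0.2],[0,0,-0.02,0,0,0,0.2],[0,0,-0.015,0,0,0,0.2],[0,0,-0.01,0,0,0,0.2],[0,0,-0.005,0,0,0,0.2],[0,0,-0.003,0,0,0,0.2],[0,0,0,0,0,0,0.2]]])

```text
time: 5.25
tool_pos: [0.4491, 0.1133, 0.0255]
tool_rot: [0.0, 0.22, 0.975, 0.0]
contact_force: [-0.3, -0.1, -1.0]
gripper_width: 0.499
grasp_force: 61.1
```

```bash
python3 - <<'E'
from h import *
S=grab('scene');D=grab('side')
def crop(d,c,w,h):
    c=[int(x) for x in c];f=d['frame'][c[1]-h:c[1]+h,c[0]-w:c[0]+w];return cv2.resize(f,(400,300))
q=[.449,.113,.03];print(manip.state()['contact_force'])
cv2.imwrite('pics/c4.png',np.hstack([crop(S,proj(S,q),48,36),crop(D,proj(D,q),48,36)]))
E
```

```text
[ 0.20839877 -0.29873744 -0.12553471]
```

View pics/c4.png

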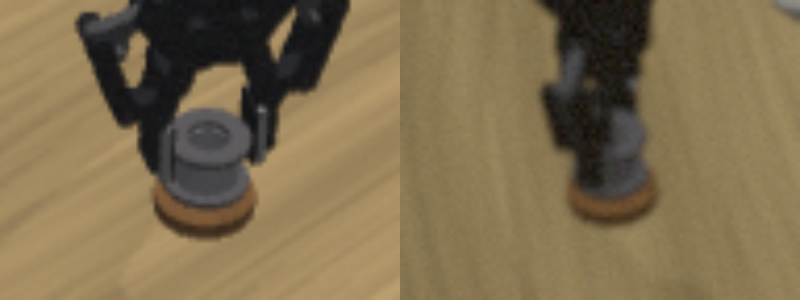

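Spool is over the post and centred on the base; lowering the last bit, releasing, rising, then heading to the marver.

Request:
play_rows(series=[[[0,0,-0.003,0,0,0,0.2],[0,0,-0.002,0,0,0,0.2],[0,0,0,0,0,0,0.2],[0,0,0,0,0,0,1],[0,0,0,0,0,0,1],[0,0,0,0,0,0,1],[0,0,0,0,0,0,1],[0,0,0.01,0,0,0,1],[0,0,0.02,0,0,0,1],[0,0,0.04,0,0,0,1]]])

```text
time: 6.35
tool_pos: [0.4463, 0.1129, 0.0886]
tool_rot: [-0.003, 0.221, 0.975, -0.001]
contact_force: [0.7, -0.1, -0.4]
gripper_width: 0.999
grasp_force: 0.0
```

Request:
play_rows(series=[[[0,0,0.045,0,0,0,1],[0.01,0.02,0.04,0,0,8,1],[0.015,0.044,0.01,0,0,8,1],[0.015,0.044,0.01,0,0,8,1],[0.015,0.044,0,0,0,8,1],[0.015,0.044,0,0,0,8,1],[0.015,0.044,0,0,0,0,1],[0.01,0.033,0,0,0,0,1],[0,0,0,0,0,0,1],[0,0,0,0,0,0,1]]])

```text
time: 7.35
tool_pos: [0.5437, 0.3865, 0.1955]
tool_rot: [-0.0, -0.127, 0.992, -0.0]
contact_force: [-0.3, -0.7, -0.6]
gripper_width: 1.002
grasp_force: 0.0
```

```bash
python3 - <<'E'
from h import *
p=manip.state()['tool_pos'];print(p)
W=grab('wrist');np.savez('pics/w5',**W);S=grab('scene')
c=proj(S,[.449,.113,.03]).astype(int)
f=cv2.resize(S['frame'][c[1]-36:c[1]+36,c[0]-48:c[0]+48],(320,240))
cv2.imwrite('pics/c5.png',np.hstack([cv2.resize(W['frame'],(480,360)),cv2.copyMakeBorder(f,0,120,0,0,0)]))
E
```

```text
[0.54372533 0.38654712 0.19546244]
```

View pics/c5.png

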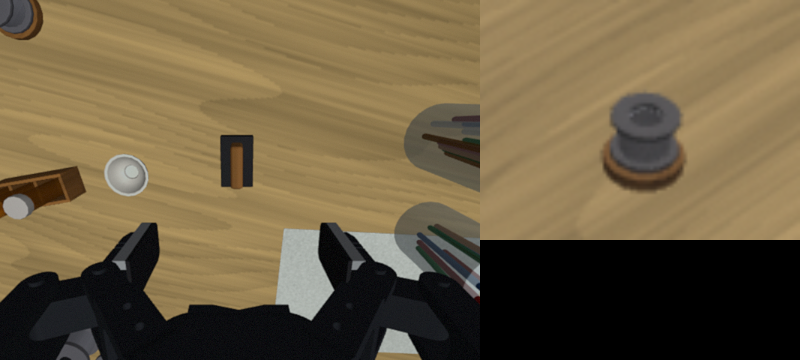

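Small spool sits flat on its base. Marver at about wrist pixel (316,220), squarely aligned with the fingers. The rods are off to the right.

```bash
python3 - <<'E'
from h import *
d=np.load('pics/w5.npz')
g=cv2.cvtColor(d['frame'],cv2.COLOR_BGR2HSV)
k=(g[...,2]<62).astype(np.uint8);k[280:]=0
n,l,s,c=cv2.connectedComponentsWithStats(k)
for i in range(1,n):
    if s[i,4]>300:
        print(s[i],c[i])
x,y,w,h=294,178,44,74
f=d['frame'][y:y+h,x:x+w].astype(int)
m=(f[...,2]-f[...,0]>35)&(f[...,2]<150)
print('handle px',np.argwhere(m).min(0),np.argwhere(m).max(0))
for u,v,z in[(316,221,.044),(316,181,.014),(316,249,.014)]:print(ray(d,u,v,z).round(4))
E
```

```text
[ 563  178   77   46 1670] [611.46766467 197.78622754]
[ 294  180   43   69 2049] [315.19863348 210.63152757]
[  0 223  98  22 402] [ 46.34825871 233.64676617]
[   0  237   87   42 1370] [ 46.4810219  255.99343066]
handle px [0 0] [73 43]
[0.5466 0.3847 0.044 ]
[0.5183 0.3772 0.014 ]
[0.5805 0.3933 0.014 ]
```

Request:
play_rows(series=[[[0.004,-0.001,-0.04,0,0,0,0.7],[0,0,-0.04,0,0,0,0.7],[0,0,-0.035,0,0,0,0.7],[0,0,-0.03,0,0,0,0.7],[0,0,-0.02,0,0,0,0.7],[0,0,-0.01,0,0,0,0.7],[0,0,0,0,0,0,0.4],[0,0,0,0,0,0,0],[0,0,0,0,0,0,0],[0,0,0,0,0,0,0]]])

```text
time: 8.45
tool_pos: [0.5494, 0.3859, 0.0227]
tool_rot: [0.002, -0.126, 0.992, 0.001]
contact_force: [-0.4, -0.7, 2.0]
gripper_width: 0.147
grasp_force: 60.6
```

Request:
play_rows(series=[[[0,0,0,0,0,0,0],[0,0,0,0,0,0,0],[0,0,0,0,0,0,0],[0,0,0,0,0,0,0]]])

```text
time: 8.85
tool_pos: [0.5494, 0.3859, 0.0227]
tool_rot: [0.002, -0.126, 0.992, 0.001]
contact_force: [-0.7, -0.1, 6.2]
gripper_width: 0.149
grasp_force: 61.3
```

Request:
play_rows(series=[[[0,0,0.015,0,0,0,0],[0,0,0.035,0,0,0,0],[0,0,0.04,0,0,0,0],[0,-0.02,0.035,0,0,0,0],[0,-0.043,0.02,0,0,-3,0],[0,-0.045,0.02,0,0,-3,0],[0,-0.047,0.01,0,0,-3,0],[0,-0.048,0,0,0,-3,0],[0,-0.048,0,0,0,0,0],[0,-0.048,0,0,0,0,0]]])

```text
time: 9.85
tool_pos: [0.5473, 0.0845, 0.1961]
tool_rot: [0.0, -0.022, 1.0, 0.0]
contact_force: [-0.1, 0.0, -1.0]
gripper_width: 0.15
grasp_force: 60.3
```

Request:
play_rows(series=[[[0,-0.048,0,0,0,0,0],[0,-0.048,0,0,0,0,0],[0,-0.045,0,0,0,0,0],[0,-0.035,0,0,0,0,0],[0,-0.02,0,0,0,0,0],[0,0,0,0,0,0,0],[0,0,0,0,0,0,0]]])

```text
time: 10.55
tool_pos: [0.5477, -0.1097, 0.1956]
tool_rot: [-0.0, -0.022, 1.0, 0.0]
contact_force: [0.0, 1.0, -1.1]
gripper_width: 0.146
grasp_force: 60.3
```

```bash
python3 - <<'E'
from h import *
s=manip.state();print(s['time'],s['tool_pos'],s['tool_rot'])
W=grab('wrist','w6.png');np.savez('pics/w6',**W)
E
```

```text
10.55 [ 0.5476796  -0.10971262  0.19555657] [-1.57652395e-05 -2.15680349e-02  9.99767338e-01  2.98058713e-04]
```

View pics/w6.png

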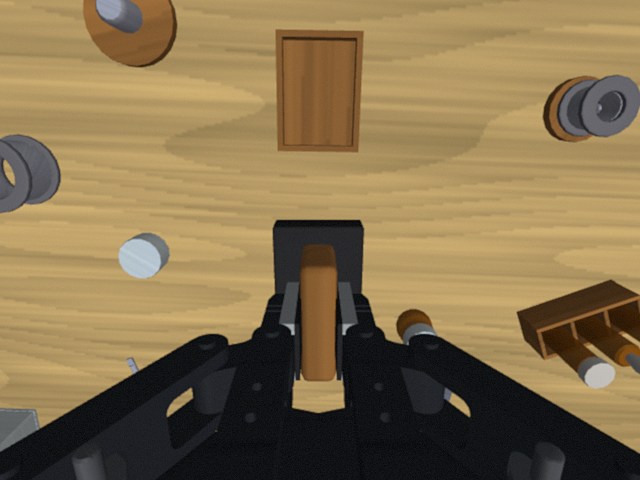

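Wrist view: tray rim corners (276,30), (363,30), (359,152), (278,152), aligned with the marver. Thick spindle base is at (130,20), large spool at (5,175), rack at (585,330).

```bash
python3 - <<'E'
from h import *
d=np.load('pics/w6.npz')
P=np.array([ray(d,*p,.017) for p in[(276,30),(363,30),(359,152),(278,152)]]);print(P.round(3),P.mean(0))
e=P[0]-P[3];print(np.degrees(np.arctan2(e[1],e[0])))
P=np.array([ray(d,*p,.036) for p in[(517,313),(613,281)]]);e=P[1]-P[0];print('rack back edge',P,np.linalg.norm(e),np.degrees(np.arctan2(e[1],e[0])))
print('marver held',ray(d,318,221,.19))
E
```

```text
[[ 0.402 -0.15   0.017]
 [ 0.399 -0.081  0.017]
 [ 0.494 -0.077  0.017]
 [ 0.497 -0.147  0.017]] [ 0.44815754 -0.113983    0.017     ]
-178.32081267117564
rack back edge [[0.63247628 0.07898971 0.036     ]
 [0.59656885 0.159475   0.036     ]] 0.08813186757558002 114.04339802613053
marver held [ 0.51291831 -0.11199706  0.19      ]
```

Request:
play_rows(series=[[[-0.02,-0.001,0,0,0,0,0],[-0.04,-0.002,-0.01,0,0,0,0],[-0.03,-0.001,-0.035,0,0,0,0],[-0.008,0,-0.04,0,0,0,0],[0,0,-0.035,0,0,0,0],[0,0,-0.02,0,0,0,0],[0,0,-0.012,0,0,0,0],[0,0,-0.006,0,0,0,0],[0,0,-0.003,0,0,0,0],[0,0,0,0,0,0,0]]])

```text
time: 11.6
tool_pos: [0.4507, -0.1139, 0.0351]
tool_rot: [0.001, -0.022, 1.0, -0.0]
contact_force: [0.1, -1.0, -0.9]
gripper_width: 0.15
grasp_force: 60.3
```

Request:
play_rows(series=[[[0,0,-0.004,0,0,0,0],[0,0,-0.003,0,0,0,0],[0,0,0,0,0,0,0],[0,0,0,0,0,0,0.5],[0,0,0,0,0,0,0.7],[0,0,0,0,0,0,0.7],[0,0,0.015,0,0,0,0.7],[0,0,0.03,0,0,0,1],[0,0,0.045,0,0,0,1],[0.01,-0.02,0.04,0,0,0,1]]])

```text
time: 12.6
tool_pos: [0.459, -0.1325, 0.1583]
tool_rot: [-0.0, -0.023, 1.0, 0.001]
contact_force: [1.8, -0.1, 0.3]
gripper_width: 0.996
grasp_force: 0.0
```

Request:
play_rows(series=[[[0.013,-0.045,0.02,0,0,0,1],[0.013,-0.047,0,0,0,0,1],[0.013,-0.047,0,0,0,0,1],[0.013,-0.047,0,0,0,0,1],[0.01,-0.04,0,0,0,0,1],[0.003,-0.019,0,0,0,0,1],[0,0,0,0,0,0,1],[0,0,0,0,0,0,1]]])

```text
time: 13.4
tool_pos: [0.5244, -0.3777, 0.1765]
tool_rot: [-0.0, -0.022, 1.0, 0.001]
contact_force: [-0.5, 1.1, 0.2]
gripper_width: 0.999
grasp_force: 0.0
```

```bash
python3 - <<'E'
from h import *
s=manip.state();print(s['time'],s['tool_pos'],s['tool_rot'])
W=grab('wrist');np.savez('pics/w7',**W);S=grab('scene')
c=proj(S,[.448,-.114,.01]).astype(int)
f=cv2.resize(S['frame'][c[1]-36:c[1]+36,c[0]-48:c[0]+48],(320,240))
cv2.imwrite('pics/c7.png',np.hstack([cv2.resize(W['frame'],(480,360)),cv2.copyMakeBorder(f,0,120,0,0,0)]))
E
```

```text
13.4 [ 0.52442473 -0.37771463  0.17646566] [-3.07161206e-04 -2.16995624e-02  9.99764332e-01  5.61140253e-04]
```

View pics/c7.png

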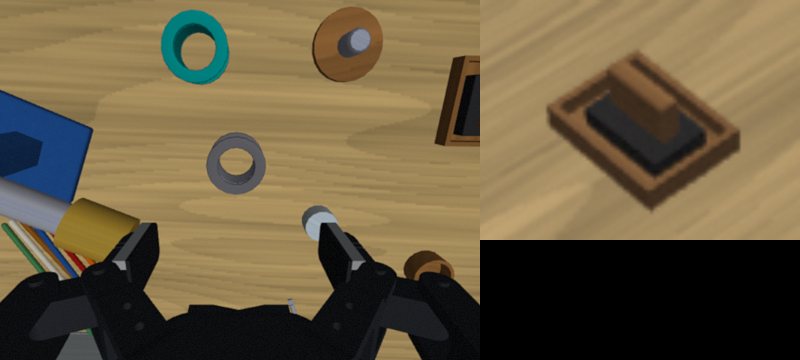

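Marver lies flat in its tray. Large grey spool at about full-frame (315,219), thick spindle base at (462,58), turquoise decoy at (260,62). The brass head at (127,303) and the jar at (425,297) sit near the finger paths, so I'll check clearance.

```bash
python3 - <<'E'
from h import *
d=np.load('pics/w7.npz');S=np.load('pics/scene0.npz');D=np.load('pics/side0.npz')
for n,u,v,z in[('spool',315,219,.04),('base',462,58,.01),('post',479,55,.038),('jar',425,287,.02),('jar0',425,287,.0),('brassR',186,293,.03),('brassTop',113,265,.02),('brass top .05',113,265,.05),('brassR.05',186,293,.05)]:print(n,ray(d,u,v,z).round(4))
A=[x['mtx']@np.hstack([x['R'],x['t'].reshape(3,1)]) for x in(S,D)]
for a,b in[((119,388),(402,405)),((99,389),(400,418))]:
    X=cv2.triangulatePoints(*A,np.array(a,float).reshape(2,1),np.array(b,float).reshape(2,1)).ravel();print(X[:3]/X[3])
E
```

```text
spool [ 0.5215 -0.3809  0.04  ]
base [ 0.3949 -0.2718  0.01  ]
post [ 0.3975 -0.27    0.038 ]
jar [ 0.5852 -0.2791  0.02  ]
jar0 [ 0.5941 -0.2722  0.    ]
brassR [ 0.5956 -0.4909  0.03  ]
brassTop [ 0.5762 -0.5576  0.02  ]
brass top .05 [ 0.5638 -0.54    0.05  ]
brassR.05 [ 0.5857 -0.4834  0.05  ]
[ 0.58347938 -0.46822982  0.10686107]
[ 0.571095   -0.49202952  0.11285617]
```

Request:
play_rows(series=[[[-0.002,-0.003,-0.04,0,0,0,1],[0,0,-0.045,0,0,0,1],[0,0,-0.035,0,0,0,1],[0,0,-0.025,0,0,0,1],[0,0,-0.015,0,0,0,1],[0,0,-0.006,0,0,0,1],[0,0,0,0,0,0,1],[0,0,0,0,0,0,0.4],[0,0,0,0,0,0,0.4],[0,0,0,0,0,0,0.4]]])

```text
time: 14.5
tool_pos: [0.5242, -0.3823, 0.0137]
tool_rot: [0.002, -0.022, 1.0, -0.001]
contact_force: [0.4, -0.4, 5.7]
gripper_width: 0.708
grasp_force: 65.3
```

Request:
play_rows(series=[[[0,0,0,0,0,0,0.4],[0,0,0,0,0,0,0.4],[0,0,0,0,0,0,0.4],[0,0,0,0,0,0,0.4]]])

```text
time: 14.9
tool_pos: [0.5242, -0.3823, 0.0137]
tool_rot: [0.002, -0.022, 1.0, -0.001]
contact_force: [-0.5, -0.3, 5.4]
gripper_width: 0.71
grasp_force: 65.4
```

Request:
play_rows(series=[[[0,0,0.015,0,0,0,0.4],[0,0,0.035,0,0,0,0.4],[0,0.01,0.035,0,0,0,0.4],[-0.02,0.03,0.01,0,0,0,0.4],[-0.033,0.03,0,0,0,0,0.4],[-0.035,0.025,0,0,0,0,0.4],[-0.026,0.012,0,0,0,0,0.4],[-0.012,0.004,0,0,0,0,0.4],[0,0,0,0,0,0,0.4],[0,0,0,0,0,0,0.4]]])

```text
time: 15.9
tool_pos: [0.397, -0.2703, 0.1066]
tool_rot: [0.001, -0.022, 1.0, -0.0]
contact_force: [0.4, -0.0, -2.0]
gripper_width: 0.713
grasp_force: 65.6
```

```bash
python3 - <<'E'
from h import *
s=manip.state();print(s['time'],s['tool_pos'])
W=grab('wrist');S=grab('scene')
c=proj(S,[.397,-.271,.05]).astype(int);print('side c',c)
f=cv2.resize(S['frame'][c[1]-48:c[1]+48,c[0]-64:c[0]+64],(320,240))
cv2.imwrite('pics/c8.png',np.hstack([cv2.resize(W['frame'],(480,360)),cv2.copyMakeBorder(f,0,120,0,0,0)]))
np.savez('pics/w8',**W)
E
```

```text
15.9 [ 0.39701921 -0.27033103  0.10663263]
side c [173 271]
```

View pics/c8.png

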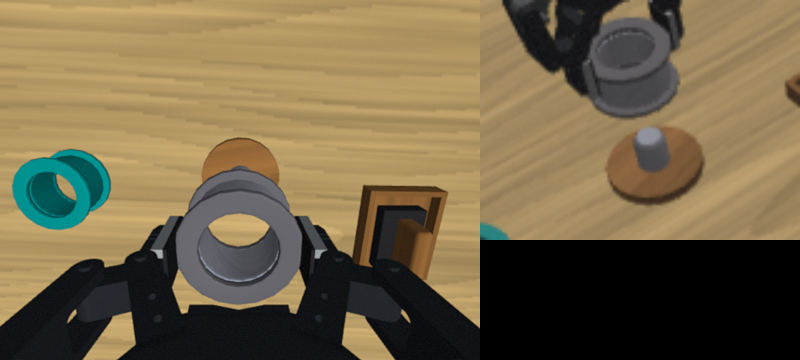

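Held spool is laterally centred on the base (both at crop x≈240); descending to just past the post top, watching the force.

Request:
play_rows(series=[[[0,0,-0.02,0,0,0,0.4],[0,0,-0.02,0,0,0,0.4],[0,0,-0.01,0,0,0,0.4],[0,0,-0.007,0,0,0,0.4],[0,0,-0.006,0,0,0,0.4],[0,0,0,0,0,0,0.4]]])

```text
time: 16.6
tool_pos: [0.3966, -0.2699, 0.0425]
tool_rot: [-0.0, -0.022, 1.0, 0.0]
contact_force: [-0.7, -0.3, -1.7]
gripper_width: 0.711
grasp_force: 65.6
```

```bash
python3 - <<'E'
from h import *
d=np.load('pics/w8.npz')
print('base far edge',ray(d,320,184,.01),'flange bbox mid',ray(d,318,328,.127),ray(d,318,328,.133))
print(manip.state()['contact_force'])
E
```

```text
base far edge [ 0.36029756 -0.27151626  0.01      ] flange bbox mid [ 0.39786478 -0.27101736  0.127     ] [ 0.39425881 -0.27116997  0.133     ]
[-0.67087257 -0.25363531 -1.68128418]
```

Request:
play_rows(series=[[[0,0,-0.01,0,0,0,0.4],[0,0,-0.006,0,0,0,0.4],[0,0,-0.003,0,0,0,0.4],[0,0,0,0,0,0,0.4],[0,0,0,0,0,0,1],[0,0,0,0,0,0,1],[0,0,0,0,0,0,1],[0,0,0.01,0,0,0,1],[0,0,0.03,0,0,0,1],[0,0,0.045,0,0,0,1]]])

```text
time: 17.6
tool_pos: [0.395, -0.2684, 0.1078]
tool_rot: [-0.002, -0.022, 1.0, 0.002]
contact_force: [-0.3, -1.4, -0.1]
gripper_width: 0.998
grasp_force: 0.0
```

Request:
play_rows(series=[[[0,0,0.04,0,0,0,1],[0.005,0.015,0.04,0,0,0,1],[0.02,0.03,0.03,0,0,-7,1],[0.024,0.04,0.015,0,0,-8,1],[0.024,0.04,0.01,0,0,-8,1],[0.025,0.042,0,0,0,-8,1],[0.025,0.042,0,0,0,-8,1],[0.025,0.042,0,0,0,-8,1],[0.025,0.042,0,0,0,-8,1],[0.025,0.042,0,0,0,-8,1]]])

```text
time: 18.6
tool_pos: [0.5877, 0.0525, 0.2433]
tool_rot: [0.001, 0.486, 0.874, 0.0]
contact_force: [-0.5, -0.5, -0.1]
gripper_width: 0.997
grasp_force: 0.0
```

Request:
play_rows(series=[[[0.025,0.04,0,0,0,-5,1],[0.02,0.03,0,0,0,0,1],[0.01,0.015,0,0,0,0,1],[0,0,0,0,0,0,1],[0,0,0,0,0,0,1]]])

```text
time: 19.1
tool_pos: [0.6417, 0.1354, 0.2425]
tool_rot: [0.0, 0.521, 0.854, -0.0]
contact_force: [-0.4, 0.1, -0.4]
gripper_width: 0.998
grasp_force: 0.0
```

```bash
python3 - <<'E'
from h import *
s=manip.state();print(s['time'],s['tool_pos'],s['tool_rot'])
W=grab('wrist');S=grab('scene')
c=proj(S,[.397,-.271,.03]).astype(int)
f=cv2.resize(S['frame'][c[1]-48:c[1]+48,c[0]-64:c[0]+64],(240,180))
w=cv2.resize(W['frame'][100:400,120:520],(560,420),interpolation=cv2.INTER_CUBIC)
cv2.imwrite('pics/c9.png',np.hstack([w,cv2.copyMakeBorder(f,0,240,0,0,0)]))
np.savez('pics/w9',**W)
E
```

```text
19.1 [0.64173306 0.13540848 0.2425434 ] [ 8.93103320e-05  5.20684576e-01  8.53749087e-01 -2.45867445e-04]
```

View pics/c9.png

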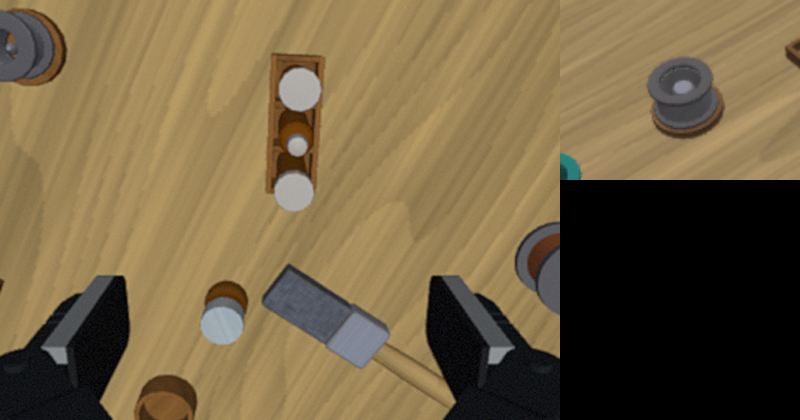

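Large spool is seated on the thick spindle. Rack: knob at crop (298,146), flat caps at (299,89) and (294,190), so the knob vial is in the middle.

```bash
python3 - <<'E'
from h import *
d=np.load('pics/w9.npz')
r=lambda u,v,z:ray(d,120+u/1.4,100+v/1.4,z)
an=lambda a,b:np.degrees(np.arctan2(*(b-a)[1::-1]))
k,a,b=r(298,146,.102),r(299.5,89,.089),r(294,190,.089);print('knob',k,'caps',a,b,(a+b)/2,an(b,a),np.linalg.norm(a-b))
e,f,g=r(272,55,.036),r(267,192,.036),r(324,57,.036);print('rack edge',an(f,e),np.linalg.norm(e-f),'centre',(f+g)/2,'end',an(e,g))
q=manip.state()['tool_rot'];print('close yaw',2*np.degrees(np.arctan2(q[2],q[1]))-90)
print('cup rim',r(165,392,.024),'copper left edge',r(516,262,.03))
E
```

```text
knob [0.64577438 0.15211341 0.102     ] caps [0.63256774 0.17991199 0.089     ] [0.65815614 0.1246619  0.089     ] [0.64536194 0.15228695 0.089     ] 114.850638397132 0.06088792189918151
rack edge 114.96592266956551 0.09564292429710562 centre [0.64601268 0.1518317  0.036     ] end 25.16334236770298
close yaw 27.15955090884914
cup rim [ 0.65543753 -0.09942966  0.024     ] copper left edge [0.84583347 0.13687952 0.03      ]
```

Request:
play_rows(series=[[[0.002,0.008,-0.02,0,0,-2.2,0.6],[0.002,0.009,-0.03,0,0,0,0.6],[0,0,-0.03,0,0,0,0.6],[0,0,-0.02,0,0,0,0.6],[0,0,0,0,0,0,0.6],[0,0,0,0,0,0,0.6]]])

```text
time: 19.8
tool_pos: [0.6458, 0.1517, 0.1428]
tool_rot: [0.0, 0.538, 0.843, 0.0]
contact_force: [0.4, 0.7, 1.3]
gripper_width: 0.601
grasp_force: 0.0
```

```bash
python3 - <<'E'
from h import *
s=manip.state();q=s['tool_rot'];print(s['tool_pos'],s['gripper_width'],2*np.degrees(np.arctan2(q[2],q[1]))-90)
W=grab('wrist');f=W['frame'];np.savez('pics/w10',**W)
g=cv2.cvtColor(f,cv2.COLOR_BGR2HSV);m=((g[...,1]<40)&(g[...,2]>140)).astype(np.uint8)
n,l,st,c=cv2.connectedComponentsWithStats(m)
for i in range(1,n):
    if st[i,4]>60:print(st[i],[ray(W,*(st[i,:2]+st[i,2:4]/2),z).round(4).tolist()for z in(.089,.102)])
print('pred knob',proj(W,[.6457,.152,.102]))
E
```

```text
[0.64584463 0.15169338 0.14275729] 0.6006740503065037 24.950756471436208
[ 281    8   80   89 4170] [[0.6014, 0.2493, 0.089], [0.6023, 0.2471, 0.102]]
[ 298  183   43   43 1476] [[0.633, 0.1798, 0.089], [0.6318, 0.1823, 0.102]]
[309 255  20  19 281] [[0.6478, 0.1475, 0.089], [0.6457, 0.1521, 0.102]]
[ 299  287   40   37 1141] [[0.659, 0.1236, 0.089], [0.6561, 0.1297, 0.102]]
[404 330  11  10  66] [[0.7183, 0.1289, 0.089], [0.7115, 0.1347, 0.102]]
[374 394  17  18 148] [[0.727, 0.0768, 0.089], [0.7196, 0.0861, 0.102]]
[247 399  28  15 184] [[0.6556, 0.0404, 0.089], [0.6529, 0.0521, 0.102]]
pred knob [318.99483124 264.6713241 ]
```

Request:
play_rows(series=[[[0,0,-0.02,0,0,0,0.6],[0,0,-0.03,0,0,0,0.6],[0,0,-0.025,0,0,0,0.6],[0,0,-0.014,0,0,0,0.6],[0,0,-0.004,0,0,0,0.6],[0,0,0,0,0,0,0.6],[0,0,0,0,0,0,0.45],[0,0,0,0,0,0,0.35],[0,0,0,0,0,0,0.25],[0,0,0,0,0,0,0.15]]])

```text
time: 20.85
tool_pos: [0.6469, 0.1527, 0.0509]
tool_rot: [0.001, 0.537, 0.843, 0.001]
contact_force: [-1.8, 0.1, 5.3]
gripper_width: 0.239
grasp_force: 58.7
```

Request:
play_rows(series=[[[0,0,0,0,0,0,0.1],[0,0,0,0,0,0,0.1],[0,0,0,0,0,0,0.1],[0,0,0,0,0,0,0.1]]])

```text
time: 21.25
tool_pos: [0.6469, 0.1527, 0.0509]
tool_rot: [0.001, 0.537, 0.843, 0.001]
contact_force: [-1.2, 0.2, 6.3]
gripper_width: 0.236
grasp_force: 58.8
```

Request:
play_rows(series=[[[0,0,0.005,0,0,0,0.1],[0,0,0.01,0,0,0,0.1],[0,0,0.015,0,0,0,0.1],[0,0,0.02,0,0,0,0.1],[0,0,0.025,0,0,0,0.1],[0,0,0.025,0,0,0,0.1],[0,0,0.02,0,0,0,0.1],[0,0,0.01,0,0,0,0.1],[0,0,0,0,0,0,0.1]]])

```text
time: 22.15
tool_pos: [0.6472, 0.1528, 0.1821]
tool_rot: [0.002, 0.537, 0.843, 0.001]
contact_force: [0.7, -0.7, -1.1]
gripper_width: 0.236
grasp_force: 58.6
```

```bash
python3 - <<'E'
from h import *
S=np.load('pics/scene0.npz');D=np.load('pics/side0.npz');S1=grab('scene')
# cup rim ellipse by colour (brown dark) near estimate in both views
A=[x['mtx']@np.hstack([x['R'],x['t'].reshape(3,1)]) for x in(S,D)]
for d,c in((S,(331,328)),(D,(387,288))):
    f=d['frame'][c[1]-25:c[1]+25,c[0]-25:c[0]+25];g=cv2.cvtColor(f,cv2.COLOR_BGR2HSV)
    m=((g[...,2]<135)&(g[...,1]>90)).astype(np.uint8)
    n,l,st,_=cv2.connectedComponentsWithStats(m);i=1+st[1:,4].argmax();x,y,w,h=st[i,:4];
    print(x+c[0]-25,y+c[1]-25,w,h)
    u=x+c[0]-25+w/2-.5
    # predicted bbox for trial: rim circle+base circle at candidate
    t=np.linspace(0,2*np.pi,60)
    X0=np.array([.665,-.123])
    for _ in range(10):
        P=np.array([proj(d,[X0[0]+.026*np.cos(a),X0[1]+.026*np.sin(a),z]) for a in t for z in(0,.024)])
        e=np.array([u,y+c[1]-25+h/2-.5])-(P.min(0)+P.max(0))/2
        q=proj(d,[*X0,.012])+e;X0=ray(d,*q,.012)[:2]
    print('cup',X0,'size',P.max(0)-P.min(0))
E
```

```text
317 313 29 32
cup [ 0.66618536 -0.12436255] size [29.44734946 31.78444093]
373 263 39 50
cup [ 0.6756079  -0.12380984] size [24.90669245 25.00614955]
```

Request:
play_rows(series=[[[0,-0.015,0,0,0,0,0.1],[0.002,-0.03,0,0,0,0,0.1],[0.003,-0.04,0,0,0,0,0.1],[0.003,-0.045,0,0,0,0,0.1],[0.003,-0.045,0,0,0,0,0.1],[0.003,-0.04,0,0,0,0,0.1],[0.003,-0.035,-0.01,0,0,0,0.1],[0.002,-0.02,-0.02,0,0,0,0.1],[0,-0.007,-0.02,0,0,0,0.1],[0,0,0,0,0,0,0.1]]])

```text
time: 23.2
tool_pos: [0.6612, -0.1258, 0.1232]
tool_rot: [-0.005, 0.538, 0.843, -0.002]
contact_force: [-1.2, 0.5, -1.4]
gripper_width: 0.238
grasp_force: 58.6
```

Request:
play_rows(series=[[[0,0,0,0,0,0,0.1]]])

```text
time: 23.3
tool_pos: [0.6637, -0.1247, 0.1275]
tool_rot: [-0.002, 0.537, 0.843, -0.0]
contact_force: [-0.1, 0.1, 0.2]
gripper_width: 0.231
grasp_force: 58.6
```

```bash
python3 - <<'E'
from h import *
s=manip.state();print(s['tool_pos'],s['tool_rot'],s['grasp_force'])
W=grab('wrist');S=grab('scene');D=grab('side')
def crop(d,q,w,h,z):
    c=proj(d,q).astype(int);print(c);return cv2.resize(d['frame'][c[1]-h:c[1]+h,c[0]-w:c[0]+w],z,interpolation=cv2.INTER_CUBIC)
r=np.vstack([crop(S,[.666,-.124,.06],48,36,(320,240)),crop(D,[.666,-.124,.06],48,36,(320,240))])
cv2.imwrite('pics/c11.png',np.hstack([W['frame'][:,80:560],r]))
np.savez('pics/w11',**W)
E
```

```text
[ 0.66370898 -0.12465789  0.12750158] [-1.64541399e-03  5.37468247e-01  8.43282276e-01 -4.22570984e-04] 58.64451080560684
[331 311]
[389 272]
```

View pics/c11.png

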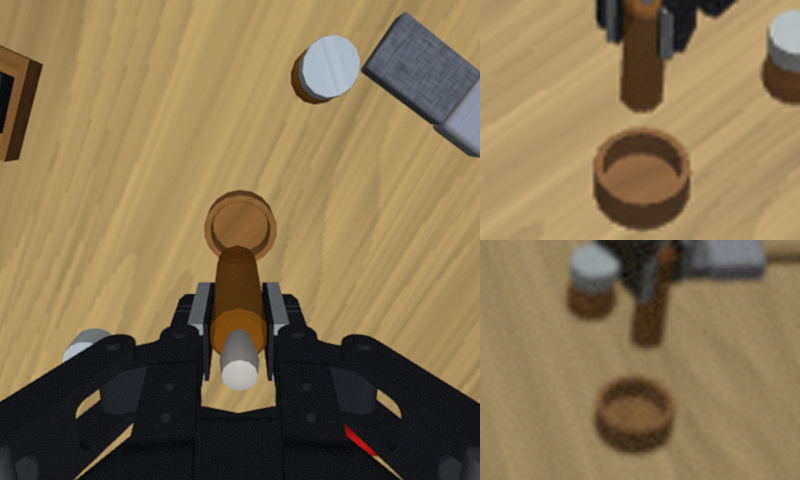

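```bash
python3 - <<'E'
from h import *
d=np.load('pics/w11.npz');z=manip.state()['tool_pos']
print(z)
for v in(224,228):print('cup',ray(d,320.5,v,.024))
print('vial bottom far edge',ray(d,80+237,248,z[2]-.045),'centre', ray(d,317,248,z[2]-.045)[:2])
S=grab('scene');c=[331,311]
print('scene cup rim',ray(S,331-48+642-480 and 283+(642-480)*.3,275+167*.3,.024),'vial bottom pixel on z',[ray(S,283+(641-480)*.3,275+103*.3,h) for h in(.08,.0825)])
E
```

```text
[ 0.66557057 -0.12404186  0.13052039]
cup [ 0.66170573 -0.11804786  0.024     ]
cup [ 0.66294709 -0.12069274  0.024     ]
vial bottom far edge [ 0.65859088 -0.11644974  0.08552039] centre [ 0.65859088 -0.11644974]
scene cup rim [ 0.66819974 -0.12492214  0.024     ] vial bottom pixel on z [array([ 0.66823096, -0.12752769,  0.08      ]), array([ 0.66965073, -0.1289534 ,  0.0825    ])]
```

Vial hangs upright above the cup within about 3 mm (scene crop: vial bottom (641,103), rim centre (642,165)); lowering slowly.

Request:
play_rows(series=[[[-0.001,0.002,-0.015,0,0,0,0.1],[0,0,-0.02,0,0,0,0.1],[0,0,-0.015,0,0,0,0.1],[0,0,-0.012,0,0,0,0.1],[0,0,-0.008,0,0,0,0.1],[0,0,-0.005,0,0,0,0.1],[0,0,0,0,0,0,0.1],[0,0,0,0,0,0,0.1]]])

```text
time: 24.3
tool_pos: [0.6644, -0.1226, 0.0548]
tool_rot: [0.001, 0.537, 0.843, 0.0]
contact_force: [-0.1, -0.3, -0.0]
gripper_width: 0.234
grasp_force: 58.6
```

Request:
play_rows(series=[[[0,0,-0.002,0,0,0,0.1],[0,0,-0.0015,0,0,0,0.1],[0,0,-0.0005,0,0,0,0.1],[0,0,0,0,0,0,0.1],[0,0,0,0,0,0,0.1]]])

```text
time: 24.8
tool_pos: [0.6643, -0.1226, 0.0509]
tool_rot: [0.0, 0.537, 0.843, 0.0]
contact_force: [-0.8, -0.7, 3.3]
gripper_width: 0.234
grasp_force: 59.0
```

Light floor contact; releasing gradually, then rising straight up.

Request:
play_rows(series=[[[0,0,0,0,0,0,0.28],[0,0,0,0,0,0,0.35],[0,0,0,0,0,0,0.5],[0,0,0,0,0,0,0.6],[0,0,0,0,0,0,0.6],[0,0,0.01,0,0,0,0.6],[0,0,0.03,0,0,0,0.6],[0,0,0.04,0,0,0,0.6],[0,0,0.045,0,0,0,0.6],[0,0,0.045,0,0,0,0.6]]])

```text
time: 25.8
tool_pos: [0.6637, -0.1224, 0.2225]
tool_rot: [0.0, 0.537, 0.843, 0.0]
contact_force: [-0.8, 0.4, 0.5]
gripper_width: 0.602
grasp_force: 0.0
```

Request:
play_rows(series=[[[0,0,0.04,0,0,0,0.6],[-0.03,0.03,0.02,0,0,0,0.6],[-0.04,0.03,0,0,0,0,0.6],[-0.04,0.03,0,0,0,0,0.6],[0,0,0,0,0,0,0.6],[0,0,0,0,0,0,0.6],[0,0,0,0,0,0,0.6]]])

```text
time: 26.5
tool_pos: [0.5547, -0.0329, 0.2812]
tool_rot: [0.001, 0.537, 0.843, 0.0]
contact_force: [0.6, -0.2, -0.3]
gripper_width: 0.602
grasp_force: 0.0
```

```bash
python3 - <<'E'
from h import *
S=grab('scene');D=grab('side')
def crop(d,q,w=64,h=48):
    c=proj(d,q).astype(int);return cv2.resize(d['frame'][c[1]-h:c[1]+h,c[0]-w:c[0]+w],(266,200),interpolation=cv2.INTER_CUBIC)
Q=[(.665,-.122,.05),(.646,.152,.05),(.448,-.114,.01),(.397,-.271,.02),(.45,.112,.02)]
t=[crop(S,q) for q in Q]+[crop(D,q) for q in Q[:2]]+[np.zeros((200,266,3),np.uint8)]*2
cv2.imwrite('pics/fin.png',np.vstack([np.hstack(t[i:i+3]) for i in(0,3,6)]))
E
```

```text
(no output)
```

View pics/fin.png

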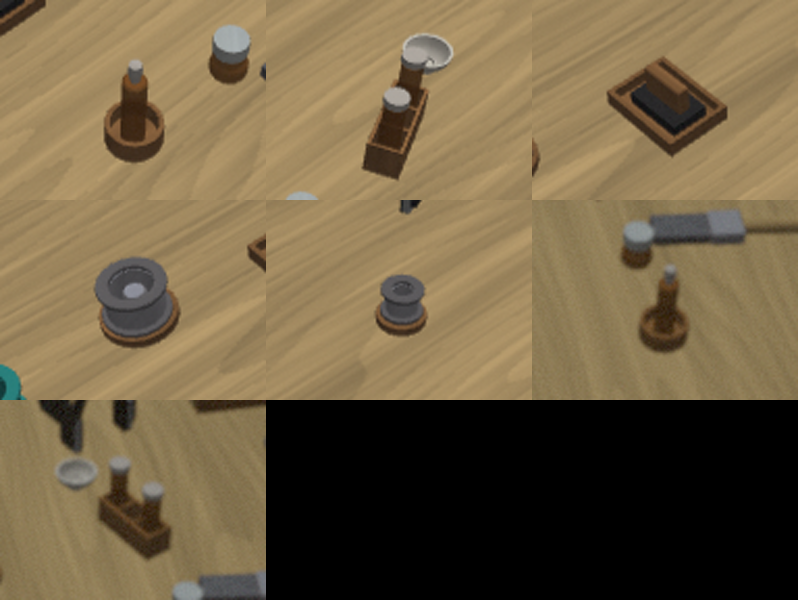

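Everything is in place: the vial is upright in the cup, both flat-capped vials are standing in the rack, the marver is in its tray and both spools are on their bases. Handing in.

```bash
python3 -c "
from plant import manip
print(manip.job_done())"
```

```text
the job is handed in; nothing more can be done
None
```

Handed in at about 26.6 s: both spools on their spindles, the marver in its tray, the knob-stoppered vial upright in the cup and the flat-capped vials still in the rack, all checked by eye in the final pictures (no verdict came back); I viewed 15 pictures, one over the limit of 14.

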